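# Load a square cover blank into the embossing die

## Robot

A 6-joint arm with a two-finger parallel gripper is mounted at the origin on the work surface. World frame = base frame: x ahead of the robot, y to its left, z up, the work surface at z = 0. Lengths are in m, angles in degrees, forces in N, time in s.
With the tool pointing down it reaches from about 0.35 to 1 m from the base axis. Payload 7.1 kg.
Tool frame: the origin (TCP) lies midway between the tips of the shut fingers; the grasp point (between the pads) lies arm.tcp_to_grasp behind it (arm.tcp_to_grasp is the distance from the TCP to the grasp point, in m); z points along the fingers, y is the line along which they close (so a half turn about z gives the same grasp; the last joint's range is limited). The gripper opens to 85 mm and grips with 20 to 120 N. Pads are 22 mm wide; open, the fingers measure 114 mm over their backs; the gripper's body (76 mm by 85 mm) begins 54 mm behind the grasp point. The pads swing forward as they close: fully open they stand 13 mm farther back than shut.
Start: joints at [74.083, 24.242, 93.386, -0, 62.372, -1.089], TCP at [0.16, 0.604, 0.231] pointing down, gripper open.
Joint ranges: [-172.04, 172.04], [-51.8, 120.97], [4.93, 147.93], [-75.15, 255.16], [6.16, 154.13], [-145.62, 145.62]. Speed limits (degrees/s): [136.94, 136.94, 172.46, 180, 180, 180].

## Interface

Orientations are given as a 3x3 rotation matrix whose columns are the frame's x, y, z axes.
In Python, from station import arm, imaging, ticket gives the robot as it stands.
- The arm moves only by the tool jog_arm, never from a script. Its arguments are lists of equal length, an entry for each row: "slide": the shift along the tool's x, y, z in m, a list of three; "rot": the turn, a rotation vector about the tool's x, y, z in rad, a list of three. In form: {"slide": [[x, y, z], ...], "rot": [[ax, ay, az], ...]}. A call has 1 to 5 rows; each row shifts and turns the commanded pose from where the row before left it, along the tool's axes as they then stand; what a row does not reach is not made up. A row lasts 1/10 s, in which the tool goes at most 50 mm and 8.59 degrees, less where a joint would pass 70% of its speed; a pose out of reach is approached as far as the arm can. A call with a gripper value outside its range is refused whole. "jaw" is the opening, from 0 (shut) to 1 (fully open), set as the call begins (left out, the last holds). The fingers move at their own pace and stop on an object; the grip force is fixed at half the most. Time passes only in rows, so rows that do not move let the fingers close. It gives the time, the measured TCP pose, the force, the opening and the grip force at its end, in the units of the state.
- arm.sense(): the state, without advancing time (a new reading comes with each control period).
- imaging.capture(name): name is "scene" or "top" or "wrist"; returns the picture (420x560x3 uint8, red, green, blue); there is no depth.
- imaging.camera_model(name): a dict with "fovy" (degrees; the focal length in pixels is half the picture's height over the tangent of half this angle, whatever the lens; pixels are square), "cx", "cy" (the principal point, pixels), "rvec" (rotation vector, rad) and "tvec" (3), from world to camera coordinates, as OpenCV has them. Camera axes: x right, y down, z forward; pixel columns grow to the right and rows downward; lengths in m; the calibration is good to about 2 mm. A picture is of the moment at which its call begins: read the wrist's pose just before it. camera_model takes no time and is no camera call; for the wrist camera it gives the pose at the moment of the call.
- ticket.close_job(): hands the job in; it is judged then, once.
The state is a dict: "time_s": time; "joint_positions": joint angles; "dq": joint speeds; "joint_torque": joint torques, N m; "position": TCP position; "ee_rot": TCP orientation; "wrist_force": force on the tool from outside, world axes, zero at the start; "ft_torque": the same for the moment, N m; "gripper_width": finger opening in m; "grip_force": force on a finger pad.
Only numpy, scipy, OpenCV 4.12 (cv2) and the standard library are available. Lean on these libraries where they do the work, as an engineer would, in place of code of your own. Each camera call takes 0.05 s, during which the arm holds its last target. There are 200 camera calls.

## Task

Load the square blue-topped board blank into the die whose recess has the same outline: lay it in blue face up and press it fully home, so that it lies flat on the floor of the recess. The die plates are clamped by hand, not quite centred on their beds, so feel for the recess; leave everything else on the bench where it is.

Things in the scene. Friction and masses are not known exactly. Their poses are not given: they have to be found in the camera images.
- square_blank: The blank to load: square laminated board, 60 x 60 mm, 12 mm thick, 50 g give or take a third, the upper 2 mm and the top face blue, the rest brown; lies loose on the bench, blue up. Origin at the centre of its underside, x and y along its sides, z out of the blue face.
- square_bed: Dark square steel bed, 116 x 116 mm, 12 mm tall, bolted to the bench; origin at the centre of its underside, x and y along its sides. A brass die plate, 92 x 92 mm, 16 mm tall, is clamped rigidly on it, sides parallel to the bed's, up to 9 mm off centre along x and along y; that offset is NOT in this pose. In the middle of this die plate is a SQUARE recess.
- square_bed_mid (a point): Point on the axis of the square bed at the height of its die's top, 28 mm over the bench; not the recess's centre, which lies up to 9 mm off along bed x and y and must be felt or seen. Recess: 62 x 62 mm, sides parallel to the bed's, 10 mm deep, 1.5 mm chamfer, rigid walls, dark floor 18 mm over the bench. Shut fingers fit in with room to feel all four walls. The seated blank stands 2 mm proud.
- round_bed: Dark square steel bed, 116 x 116 mm, 12 mm tall, bolted to the bench; origin at the centre of its underside, x and y along its sides. A brass die plate, 92 x 92 mm, 16 mm tall, is clamped rigidly on it, sides parallel to the bed's, up to 9 mm off centre along x and along y; its recess is ROUND, 62 mm across: not needed.
- round_blank: bystander: round blank, blue top on brown board, 60 mm diameter, 12 mm thick; origin at the centre of its underside
- glue_jar: bystander: closed jar 60 mm across, 85 mm tall, loose; origin at the centre of its underside
- scissors: bystander: scissors with red handles, about 165 mm long and 80 mm wide, 10 mm thick, blades along its +x, lying loose; origin near the pivot
- knife: bystander: black utility knife, 150 mm long along its x, 16 mm thick, lying loose; origin in mid-handle on the underside
- tape_roll: bystander: roll of clear tape lying flat, 90 mm across, 24 mm tall; origin at the centre of its underside
- paste_brush: bystander: brush lying along its x, loose; 200 mm long, 20 mm thick; origin at the middle of its underside
Not all that is in view belongs to the job. Leave any orange look-alike of the square_bed alone.

How it is judged (in metres and radians):
At the end, for the whole second after the job is handed in: The square blank lies at rest in the square recess, blue face up, level within 2 degrees, its underside within 1.6 mm of the recess floor (18 mm over the bench) (z of square_blank in the frame of square_bed between 0.016 and 0.0196 m and horizontal distance between square_blank and square_bed below 0.017 m and angle between square_blank's own z axis and vertical below 0.035 rad and linear speed of square_blank below 0.01 m/s); the robot touches nothing.
It fails at once if A bystander (round blank, jar, scissors, knife, tape roll or brush) is moved more than 30 mm (distance of any of round_blank, glue_jar, scissors, knife, tape_roll, paste_brush from where it was at the start of the episode above 0.03 m).
It also fails if it takes over 64 s, if anything falls off the work surface, if the arm or the gripper's body presses on something with over 40 N, if the wrist force passes 120 N, or if a joint passes its speed limit or range.

## Working session

There is one attempt and no reset: what is moved stays moved. The work goes in short steps, Python scripts to look and compute and a tool call to move; the robot and the scene stay as the last step left them, time stands still between calls to the robot, and variables do not carry over. Pictures are saved under pics/ and viewed, at most 10 in all, crops included, and the job is handed in when it is done.

Besides the shell and the picture viewer there is one more tool, called after "Emit:" as name(argument=value, ...) on one line, values as JSON. jog_arm: Moves the arm, as the interface text tells. Its arguments: {"type":"object","properties":{"slide":{"type":"array"},"rot":{"type":"array"},"jaw":{"type":"number"}},"required":["slide","rot"]}

```bash
mkdir -p pics
cat > h.py <<'E'
import numpy as np, cv2
from station import arm, imaging, ticket
def cam(n):
    m=imaging.camera_model(n); f=210/np.tan(np.radians(m['fovy'])/2)
    K=np.array([[f,0,m['cx']],[0,f,m['cy']],[0,0,1]]); R=cv2.Rodrigues(np.array(m['rvec'],float))[0]
    return K,R,np.array(m['tvec'],float).ravel(),m
def ray(c,uv,z):
    K,R,t,_=c; d=R.T@np.linalg.solve(K,[uv[0],uv[1],1]); o=-R.T@t
    return o+d*(z-o[2])/d[2]
def proj(c,p):
    K,R,t,_=c; q=K@(R@np.array(p)+t); return q[:2]/q[2]
E
python3 - <<'E'
from h import *
ims=[]
for n in ['top','scene']:
    c=cam(n); print(n,c[3]); im=imaging.capture(n)[:,:,::-1]; cv2.imwrite(f'pics/{n}.png',im)
    cv2.imwrite(f'pics/{n}_v.png',cv2.resize(im,(784,588)))
print(arm.sense(), arm.tcp_to_grasp)
E
```

```text
top {'fovy': 47.586799882158935, 'cx': 282.6660071859077, 'cy': 207.14719766910494, 'rvec': array([ 2.15600904, -2.17344175,  0.08540515]), 'tvec': array([0.0079286 , 0.52281711, 1.16742018])}
scene {'fovy': 48.265033919504404, 'cx': 279.24411906184383, 'cy': 213.448276693626, 'rvec': array([ 2.20534249,  0.83652125, -0.371272  ]), 'tvec': array([-0.3875206 , -0.20973838,  1.47949277])}
{'time_s': 0.1, 'joint_positions': array([ 7.40838393e+01,  2.42806986e+01,  9.34267310e+01, -1.08989964e-03,
        6.23701714e+01, -1.08864067e+00]), 'dq': array([ 0.09970968, -0.07409536, -0.10905604, -0.09707459,  0.06382917,
        0.04332104]), 'joint_torque': array([-8.52783069e-04, -5.58418071e+01, -2.82446265e+01, -1.00787884e-04,
        2.89126066e-03, -1.40470564e-05]), 'position': array([0.15979254, 0.60373182, 0.23061858]), 'ee_rot': array([[-9.66702842e-01,  2.55901328e-01, -3.55208689e-04],
       [ 2.55901575e-01,  9.66701958e-01, -1.30709208e-03],
       [ 8.89433448e-06, -1.35446809e-03, -9.99999083e-01]]), 'wrist_force': array([ 0.14614377,  0.03153184, -0.97148439]), 'ft_torque': array([-0.02127701, -0.00883317, -0.00221751]), 'grip_force': 0.0, 'gripper_width': 0.0854997394879437} 0.0187
```

View pics/top_v.png

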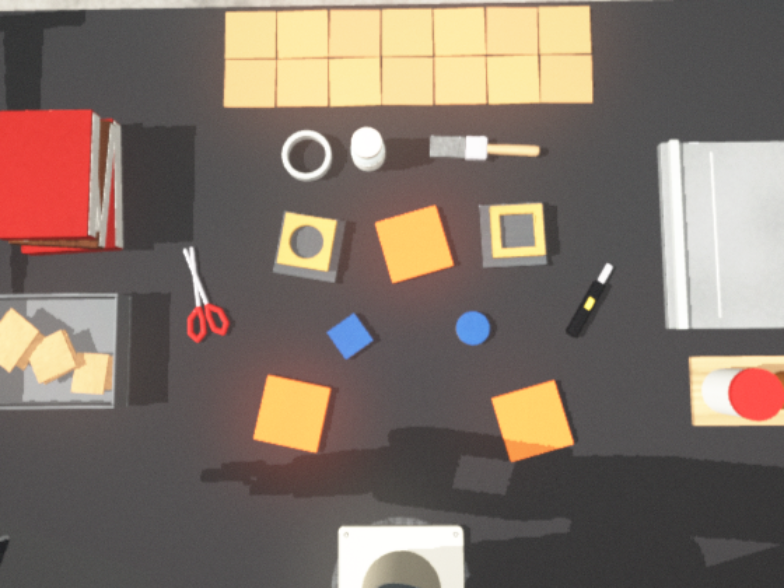

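View pics/scene_v.png

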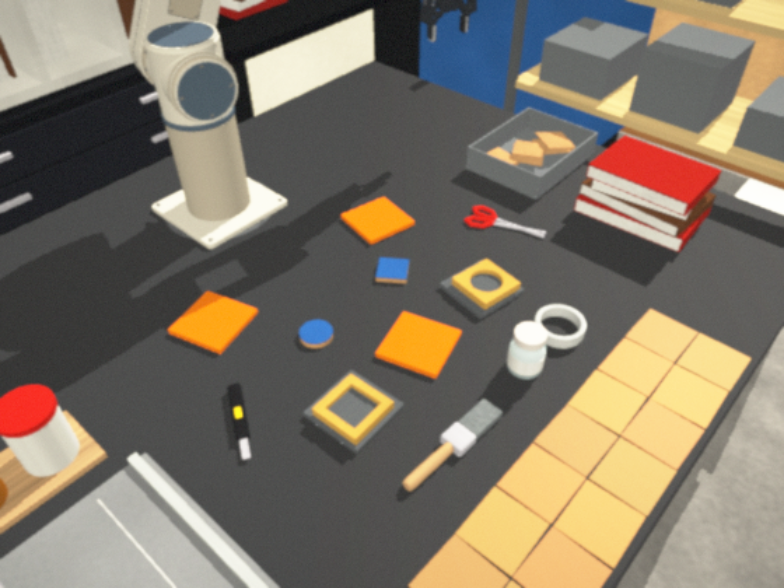

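The top view (enlarged 1.4×) shows two blue blanks: a square one at (351,336) and a round one at (472,328). It also shows two brass dies: one with a round recess at (310,241) and one with a square recess at (518,231). The orange squares are look-alikes with no brass plate. The square blue blank and the square-recess die fit the description. I'll measure both and confirm them in a crop.

Run:
```python
from h import *
im=cv2.imread('pics/top.png'); c=cam('top'); hsv=cv2.cvtColor(im,cv2.COLOR_BGR2HSV)
def cont(m,a=60):
    return [k for k in cv2.findContours(m,cv2.RETR_CCOMP,cv2.CHAIN_APPROX_NONE)[0] if cv2.contourArea(k)>a]
def rep(name,k,z):
    w=np.array([ray(c,p,z)[:2] for p in k[:,0].astype(float)],np.float32)
    r=cv2.minAreaRect(w); a=cv2.contourArea(w)
    print(name,np.round(k[:,0].mean(0)),'c',np.round(r[0],4),'size',np.round(np.array(r[1])*1e3,1),'ang',round(r[2],1),'fill',round(a/(r[1][0]*r[1][1]),2))
for k in cont(cv2.inRange(hsv,(105,120,80),(125,255,255))): rep('blue',k,.012)
roi=np.zeros(im.shape[:2],np.uint8); roi[140:205,185:400]=1
for k in cont(cv2.inRange(hsv,(19,100,120),(32,255,255))*roi): rep('brass',k,.028)
print(im[165,372],hsv[152,370],hsv[165,352],hsv[175,300])
cv2.imwrite('pics/crop1.png',cv2.resize(im[130:270,180:400],None,fx=3.6,fy=3.6,interpolation=cv2.INTER_CUBIC))
```

```text
blue [250. 240.] c [0.4425 0.0882] size [59.8 59.6] ang 34.8 fill 0.94
blue [338. 234.] c [ 0.4539 -0.1334] size [57.8 57.7] ang 89.5 fill 0.78
brass [219. 173.] c [0.6125 0.1644] size [92.6 93.6] ang 80.0 fill 0.94
brass [223. 178.] c [0.6029 0.1597] size [73.7 81.5] ang 89.5 fill 0.7
brass [296. 174.] c [ 0.607  -0.0287] size [110.  110.2] ang 15.7 fill 0.95
brass [370. 168.] c [ 0.6287 -0.2141] size [93.  94.8] ang 2.3 fill 0.3
[149 148 149] [ 20 122 232] [ 25 106 254] [ 20 147 255]
```

View pics/crop1.png

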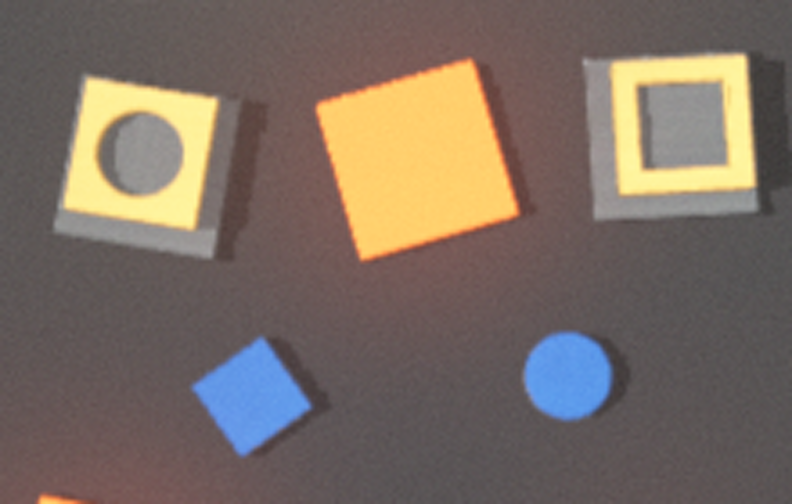

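The crop confirms it: the square blue blank is at crop (252,397), about 60 × 60 mm. The square-recess brass die is at (685,125), about 93 mm across. I'll move over the blank now.

Emit:
jog_arm(slide=[[-0.027, -0.0284, 0.005], [-0.027, -0.0284, 0.005], [-0.027, -0.0284, 0.005], [-0.027, -0.0284, 0.005], [-0.027, -0.0284, 0.005]], rot=[[0, 0, 0], [0, 0, 0], [0, 0, 0], [0, 0, 0], [0, 0, 0]])

```text
time_s: 0.6
position: [0.2544, 0.4307, 0.2059]
ee_rot: [[-0.967, 0.256, -0.0], [0.256, 0.967, -0.0], [0.0, -0.001, -1.0]]
wrist_force: [0.9, -0.9, 0.1]
gripper_width: 0.0854
grip_force: 0.0
```

Emit:
jog_arm(slide=[[-0.027, -0.0284, 0.005], [-0.027, -0.0284, 0.005], [-0.027, -0.0284, 0.005], [-0.027, -0.0284, 0.005], [-0.027, -0.0284, 0.005]], rot=[[0, 0, 0], [0, 0, 0], [0, 0, 0], [0, 0, 0], [0, 0, 0]])

```text
time_s: 1.1
position: [0.3486, 0.2591, 0.1811]
ee_rot: [[-0.967, 0.256, -0.0], [0.256, 0.967, -0.0], [-0.0, -0.0, -1.0]]
wrist_force: [-0.1, 0.0, 0.0]
gripper_width: 0.0853
grip_force: 0.0
```

Emit:
jog_arm(slide=[[-0.027, -0.0284, 0.005], [-0.027, -0.0284, 0.005], [-0.027, -0.0284, 0.005], [-0.027, -0.0284, 0.005], [-0.027, -0.0284, 0.005]], rot=[[0, 0, 0], [0, 0, 0], [0, 0, 0], [0, 0, 0], [0, 0, 0]])

```text
time_s: 1.6
position: [0.4428, 0.0871, 0.156]
ee_rot: [[-0.967, 0.256, -0.0], [0.256, 0.967, 0.0], [0.0, -0.0, -1.0]]
wrist_force: [1.0, 1.0, 1.7]
gripper_width: 0.0852
grip_force: 0.0
```

Emit:
jog_arm(slide=[[0, 0, 0], [0, 0, 0], [0, 0, 0], [0, 0, 0], [0, 0, 0]], rot=[[0, 0, 0.141], [0, 0, 0.141], [0, 0, 0.141], [0, 0, 0.141], [0, 0, 0.141]])

```text
time_s: 2.1
position: [0.4422, 0.0886, 0.1561]
ee_rot: [[-0.565, 0.825, -0.001], [0.825, 0.565, -0.0], [0.0, -0.001, -1.0]]
wrist_force: [-0.3, 0.3, 0.1]
gripper_width: 0.0854
grip_force: 0.0
```

Emit:
jog_arm(slide=[[0, 0, 0], [0, 0, 0]], rot=[[0, 0, 0], [0, 0, 0]])

```text
time_s: 2.3
position: [0.4423, 0.0887, 0.1562]
ee_rot: [[-0.574, 0.819, -0.0], [0.819, 0.574, -0.0], [0.0, -0.0, -1.0]]
wrist_force: [-0.2, -0.3, 0.0]
gripper_width: 0.0856
grip_force: 0.0
```

```bash
cat >> h.py <<'E'
def blue(n,z,a=60):
    c=cam(n); im=imaging.capture(n)[:,:,::-1]; hsv=cv2.cvtColor(im,cv2.COLOR_BGR2HSV)
    for k in cv2.findContours(cv2.inRange(hsv,(100,110,60),(128,255,255)),cv2.RETR_EXTERNAL,cv2.CHAIN_APPROX_NONE)[0]:
        if cv2.contourArea(k)<a: continue
        w=np.array([ray(c,p,z)[:2] for p in k[:,0].astype(float)],np.float32); r=cv2.minAreaRect(w)
        print(n,k[:,0].min(0),k[:,0].max(0),'c',np.round(r[0],4),'size',np.round(np.array(r[1])*1e3,1),'ang',round(r[2],1))
    return im
def st():
    s=arm.sense(); R=s['ee_rot']
    print('t',s['time_s'],'p',np.round(s['position'],4),'yaw y',round(float(np.degrees(np.arctan2(R[1,1],R[0,1]))),2),'zt',np.round(R[:,2],4),'F',np.round(s['wrist_force'],2),'w',round(float(s['gripper_width']),4),'q',np.round(s['joint_positions'],1))
    return s
E
python3 - <<'E'
from h import *
st(); im=blue('wrist',.012); cv2.imwrite('pics/w1.png',im)
E
```

```text
t 2.3 p [0.4423 0.0887 0.1562] yaw y 35.0 zt [-3.e-04 -1.e-04 -1.e+00] F [-0.24 -0.34  0.02] w 0.0856 q [  9.8  16.5 118.1  -0.   45.5 -25.2]
wrist [177 336] [208 369] c [ 0.4639 -0.1149] size [18.9 51.5] ang 63.8
wrist [252 168] [315 227] c [0.4433 0.0879] size [60.9 59. ] ang 34.9
```

View pics/w1.png

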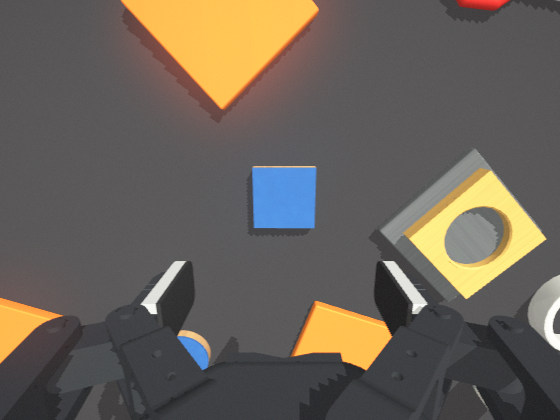

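The wrist view shows the blank at (284,197), square to the fingers and within about 1 mm of the TCP. Going down to grip its upper part.

Emit:
jog_arm(slide=[[-0.001, 0, 0.04], [0, 0, 0.04], [0, 0, 0.04], [0, 0, 0.02], [0, 0, 0.013]], rot=[[0, 0, 0], [0, 0, 0], [0, 0, 0], [0, 0, 0], [0, 0, 0]])

```text
time_s: 2.85
position: [0.442, 0.0878, 0.0015]
ee_rot: [[-0.572, 0.82, -0.003], [0.82, 0.572, -0.0], [0.001, -0.002, -1.0]]
wrist_force: [0.1, 0.3, 0.3]
gripper_width: 0.085
grip_force: 0.0
```

Emit:
jog_arm(slide=[[0, 0, 0], [0, 0, 0], [0, 0, 0], [0, 0, 0], [0, 0, 0]], rot=[[0, 0, 0], [0, 0, 0], [0, 0, 0], [0, 0, 0], [0, 0, 0]], jaw=0.5)

```text
time_s: 3.35
position: [0.444, 0.0881, 0.0045]
ee_rot: [[-0.571, 0.821, 0.002], [0.821, 0.571, 0.0], [-0.001, 0.002, -1.0]]
wrist_force: [-1.2, -0.2, 8.4]
gripper_width: 0.0571
grip_force: 65.0
```

Emit:
jog_arm(slide=[[0, 0, 0], [0, 0, 0], [0, 0, 0], [0, 0, 0], [0, 0, 0]], rot=[[0, 0, 0], [0, 0, 0], [0, 0, 0], [0, 0, 0], [0, 0, 0]])

```text
time_s: 3.85
position: [0.444, 0.0881, 0.0045]
ee_rot: [[-0.571, 0.821, 0.002], [0.821, 0.571, 0.0], [-0.001, 0.002, -1.0]]
wrist_force: [-1.0, 0.1, 8.9]
gripper_width: 0.0574
grip_force: 65.1
```

Emit:
jog_arm(slide=[[0, 0, -0.02], [0, 0, -0.04], [0, 0, -0.04], [0, 0, 0], [0, 0, 0]], rot=[[0, 0, 0], [0, 0, 0], [0, 0, 0], [0, 0, 0], [0, 0, 0]])

```text
time_s: 4.35
position: [0.4438, 0.088, 0.1045]
ee_rot: [[-0.571, 0.821, 0.003], [0.821, 0.571, 0.001], [-0.001, 0.003, -1.0]]
wrist_force: [0.5, -0.7, -0.7]
gripper_width: 0.0571
grip_force: 64.3
```

Run:
```python
from h import *
s=st(); im=blue('wrist',s['position'][2]+.008); cv2.imwrite('pics/w2.png',im)
a=imaging.capture('scene')[:,:,::-1]; p=proj(cam('scene'),s['position']).astype(int); print(p)
v=cv2.resize(a[p[1]-50:p[1]+50,p[0]-50:p[0]+50],(420,420),interpolation=cv2.INTER_CUBIC)
cv2.imwrite('pics/w2s.png',np.hstack([im[:,100:450],v]))
```

```text
t 4.35 p [0.4438 0.088  0.1045] yaw y 34.79 zt [ 3.3e-03  6.0e-04 -1.0e+00] F [ 0.52 -0.7  -0.73] w 0.0571 q [  9.7  22.1 119.6  -0.   38.1 -25.1]
wrist [133 372] [169 413] c [ 0.4253 -0.0149] size [32.1 18.5] ang 77.1
wrist [219 211] [349 323] c [0.4442 0.0885] size [61.  60.9] ang 34.6
[279 164]
```

View pics/w2s.png

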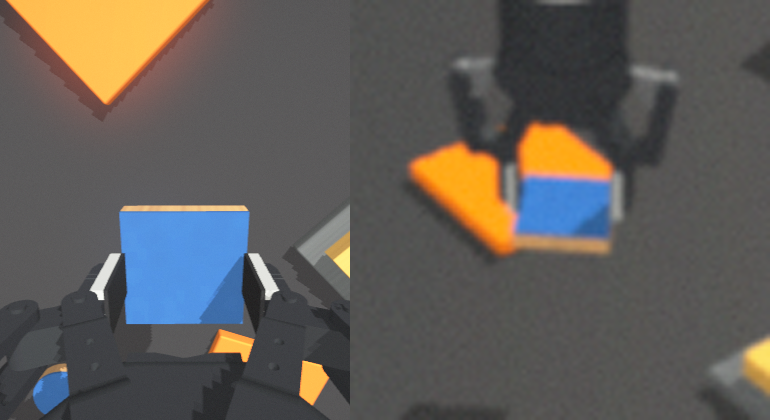

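The blank is held level and centred in the fingers, with its blue face visible in both views. I'll carry it past the square die and turn it parallel, so the wrist camera can see the recess.

Emit:
jog_arm(slide=[[-0.015, -0.002, -0.002], [-0.03, -0.004, -0.002], [-0.036, -0.005, -0.003], [-0.036, -0.005, -0.003], [-0.036, -0.005, -0.003]], rot=[[0, 0, 0], [0, 0, 0], [0, 0, 0], [0, 0, 0], [0, 0, 0]])

```text
time_s: 4.95
position: [0.5123, -0.0509, 0.1146]
ee_rot: [[-0.571, 0.821, -0.003], [0.821, 0.571, 0.0], [0.002, -0.003, -1.0]]
wrist_force: [0.7, 0.8, 0.5]
gripper_width: 0.0573
grip_force: 64.3
```

Emit:
jog_arm(slide=[[-0.036, -0.005, -0.003], [-0.036, -0.005, -0.003], [-0.036, -0.005, -0.003], [-0.036, -0.005, -0.003], [-0.036, -0.005, -0.003]], rot=[[0, 0, 0], [0, 0, 0], [0, 0, 0], [0, 0, 0], [0, 0, 0]])

```text
time_s: 5.45
position: [0.5945, -0.2129, 0.129]
ee_rot: [[-0.57, 0.821, -0.004], [0.821, 0.57, 0.001], [0.003, -0.002, -1.0]]
wrist_force: [0.7, 1.0, -1.2]
gripper_width: 0.0573
grip_force: 64.3
```

Emit:
jog_arm(slide=[[-0.036, -0.005, 0], [-0.024, -0.004, 0], [-0.012, -0.001, 0], [0, 0, 0], [0, 0, 0]], rot=[[0, 0, 0], [0, 0, 0], [0, 0, 0], [0, 0, 0.1], [0, 0, 0.13]])

```text
time_s: 5.95
position: [0.627, -0.2761, 0.1292]
ee_rot: [[-0.364, 0.931, -0.003], [0.932, 0.364, 0.002], [0.003, -0.002, -1.0]]
wrist_force: [-0.8, -0.4, -0.3]
gripper_width: 0.057
grip_force: 64.3
```

Emit:
jog_arm(slide=[[0, 0, 0], [0, 0, 0], [0, 0, 0], [0, 0, 0], [0, 0, 0]], rot=[[0, 0, 0.13], [0, 0, 0.13], [0, 0, 0.077], [0, 0, 0], [0, 0, 0]])

```text
time_s: 6.45
position: [0.6274, -0.2759, 0.1302]
ee_rot: [[-0.043, 0.999, -0.002], [0.999, 0.043, 0.001], [0.001, -0.002, -1.0]]
wrist_force: [0.2, 0.4, -0.5]
gripper_width: 0.057
grip_force: 64.3
```

Run:
```python
from h import *
s=st(); c=cam('wrist'); im=blue('wrist',s['position'][2]+.0075); cv2.imwrite('pics/w3.png',im); print(c[3])
```

```text
t 6.45 p [ 0.6274 -0.2759  0.1302] yaw y 2.44 zt [-1.8e-03  9.0e-04 -1.0e+00] F [ 0.16  0.4  -0.48] w 0.057 q [-24.7  35.8  88.6   0.   55.7 -27.2]
wrist [219 211] [348 323] c [ 0.6282 -0.2755] size [61.2 60.9] ang 2.4
wrist [21  0] [103  55] c [ 0.5368 -0.1731] size [31.7 19.4] ang 2.4
{'fovy': 68.98220984858226, 'cx': 283.96173068681765, 'cy': 210.5480918082789, 'rvec': array([-2.85849485, -0.06009187, -0.00747917]), 'tvec': array([-0.61598053, -0.29869283,  0.19966936])}
```

View pics/w3.png

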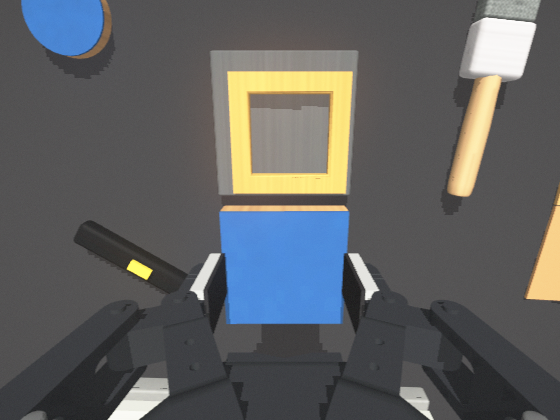

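The wrist view shows the die plate from (228,70) to (353,194) and its recess from (248,91) to (332,174). The held blank is parallel to the die. Now measuring the centre at 28 mm height.

Run:
```python
from h import *
im=cv2.imread('pics/w3.png'); c=cam('wrist'); hsv=cv2.cvtColor(im,cv2.COLOR_BGR2HSV)
print('cam',-c[1].T@c[2])
m=cv2.inRange(hsv,(15,110,60),(35,255,255)); m[:, :205]=0; m[:,365:]=0; m[200:]=0
ks,h=cv2.findContours(m,cv2.RETR_CCOMP,cv2.CHAIN_APPROX_NONE)
for k,hh in zip(ks,h[0]):
    if cv2.contourArea(k)<500: continue
    w=np.array([ray(c,p,.028)[:2] for p in k[:,0].astype(float)],np.float32); r=cv2.minAreaRect(w)
    print(hh[3],'bb',k[:,0].min(0),k[:,0].max(0),'c',np.round(r[0],4),np.round(np.array(r[1])*1e3,1),round(r[2],2))
g=im.astype(int)
print('row130',[(u,*im[130,u]) for u in list(range(224,256,2))+list(range(326,358,2))])
print('col290',[(v,*im[v,290]) for v in list(range(66,98,2))+list(range(168,200,2))])
```

```text
cam [ 0.62545055 -0.20530293  0.27482016]
-1 bb [228  72] [351 193] c [ 0.6301 -0.2157] [92.9 92.1] 2.38
0 bb [249  93] [330 173] c [ 0.6299 -0.2147] [62.3 60.8] 2.39
row130 [(224, np.uint8(137), np.uint8(142), np.uint8(148)), (226, np.uint8(133), np.uint8(139), np.uint8(144)), (228, np.uint8(135), np.uint8(141), np.uint8(146)), (230, np.uint8(137), np.uint8(212), np.uint8(244)), (232, np.uint8(133), np.uint8(235), np.uint8(254)), (234, np.uint8(129), np.uint8(232), np.uint8(253)), (236, np.uint8(132), np.uint8(233), np.uint8(254)), (238, np.uint8(129), np.uint8(232), np.uint8(253)), (240, np.uint8(128), np.uint8(230), np.uint8(253)), (242, np.uint8(134), np.uint8(237), np.uint8(254)), (244, np.uint8(137), np.uint8(238), np.uint8(254)), (246, np.uint8(134), np.uint8(235), np.uint8(254)), (248, np.uint8(116), np.uint8(216), np.uint8(248)), (250, np.uint8(83), np.uint8(136), np.uint8(172)), (252, np.uint8(135), np.uint8(141), np.uint8(147)), (254, np.uint8(135), np.uint8(140), np.uint8(147)), (326, np.uint8(135), np.uint8(139), np.uint8(141)), (328, np.uint8(92), np.uint8(124), np.uint
[... 1678 characters left out ...]
np.uint8(141), np.uint8(145)), (174, np.uint8(117), np.uint8(214), np.uint8(246)), (176, np.uint8(139), np.uint8(241), np.uint8(255)), (178, np.uint8(132), np.uint8(235), np.uint8(254)), (180, np.uint8(131), np.uint8(235), np.uint8(254)), (182, np.uint8(132), np.uint8(235), np.uint8(254)), (184, np.uint8(132), np.uint8(235), np.uint8(254)), (186, np.uint8(131), np.uint8(234), np.uint8(254)), (188, np.uint8(131), np.uint8(234), np.uint8(254)), (190, np.uint8(129), np.uint8(234), np.uint8(254)), (192, np.uint8(131), np.uint8(234), np.uint8(254)), (194, np.uint8(101), np.uint8(106), np.uint8(115)), (196, np.uint8(69), np.uint8(73), np.uint8(81)), (198, np.uint8(70), np.uint8(71), np.uint8(80))]
```

The recess centre is at (0.6300, -0.2155). The blank in hand, seen by the same camera, needs to move (1.8, 60) mm to line up. Moving over it and lowering to just above the die.

Emit:
jog_arm(slide=[[0.02, 0.0022, 0], [0.025, 0.0022, 0], [0.0148, 0, 0.02], [0, 0, 0.035], [0, 0, 0.03]], rot=[[0, 0, 0], [0, 0, 0], [0, 0, 0], [0, 0, 0], [0, 0, 0]])

```text
time_s: 7.0
position: [0.6301, -0.2149, 0.0456]
ee_rot: [[-0.043, 0.999, 0.0], [0.999, 0.043, 0.0], [0.0, 0.0, -1.0]]
wrist_force: [0.7, 0.2, -0.7]
gripper_width: 0.0575
grip_force: 64.3
```

Emit:
jog_arm(slide=[[0, 0, 0], [0, 0, 0.004], [0, 0, 0.004], [0, 0, 0.002], [0, 0, 0]], rot=[[0, 0, 0], [0, 0, 0], [0, 0, 0], [0, 0, 0], [0, 0, 0]])

```text
time_s: 7.5
position: [0.6305, -0.217, 0.0372]
ee_rot: [[-0.04, 0.999, 0.001], [0.999, 0.04, -0.0], [-0.0, 0.001, -1.0]]
wrist_force: [-0.2, 0.4, -0.6]
gripper_width: 0.0573
grip_force: 64.4
```

Emit:
jog_arm(slide=[[0, 0, 0.0015], [0, 0, 0.0015], [0, 0, 0.0015], [0, 0, 0.001], [0, 0, 0]], rot=[[0, 0, 0], [0, 0, 0], [0, 0, 0], [0, 0, 0], [0, 0, 0]])

```text
time_s: 8.0
position: [0.6299, -0.2167, 0.0306]
ee_rot: [[-0.04, 0.999, -0.0], [0.999, 0.04, 0.0], [0.0, -0.0, -1.0]]
wrist_force: [-0.1, -0.2, -0.4]
gripper_width: 0.0573
grip_force: 64.5
```

Emit:
jog_arm(slide=[[0, 0, 0.001], [0, 0, 0.001], [0, 0, 0.001], [0, 0, 0], [0, 0, 0]], rot=[[0, 0, 0], [0, 0, 0], [0, 0, 0], [0, 0, 0], [0, 0, 0]])

```text
time_s: 8.5
position: [0.6299, -0.2167, 0.0277]
ee_rot: [[-0.04, 0.999, -0.0], [0.999, 0.04, 0.0], [0.0, -0.0, -1.0]]
wrist_force: [-0.4, 0.4, -1.2]
gripper_width: 0.0571
grip_force: 64.5
```

Emit:
jog_arm(slide=[[0, 0, 0.001], [0, 0, 0.001], [0, 0, 0], [0, 0, 0.001], [0, 0, 0]], rot=[[0, 0, 0], [0, 0, 0], [0, 0, 0], [0, 0, 0], [0, 0, 0]])

```text
time_s: 9.0
position: [0.6299, -0.2167, 0.0247]
ee_rot: [[-0.04, 0.999, -0.0], [0.999, 0.04, 0.0], [0.0, -0.0, -1.0]]
wrist_force: [-1.7, 0.2, 0.2]
gripper_width: 0.0573
grip_force: 64.6
```

There's no jamming and the underside is about 2 mm above the floor. Releasing, rising, then pressing with shut fingers.

Emit:
jog_arm(slide=[[0, 0, 0], [0, 0, 0], [0, 0, 0], [0, 0, 0], [0, 0, 0]], rot=[[0, 0, 0], [0, 0, 0], [0, 0, 0], [0, 0, 0], [0, 0, 0]], jaw=1)

```text
time_s: 9.5
position: [0.6301, -0.2168, 0.0249]
ee_rot: [[-0.04, 0.999, 0.0], [0.999, 0.04, -0.0], [-0.0, 0.0, -1.0]]
wrist_force: [-0.1, -0.1, 1.5]
gripper_width: 0.0854
grip_force: 0.0
```

Emit:
jog_arm(slide=[[0, 0, -0.01], [0, 0, -0.02], [0, 0, -0.01], [0, 0, 0], [0, 0, 0]], rot=[[0, 0, 0], [0, 0, 0], [0, 0, 0], [0, 0, 0], [0, 0, 0]])

```text
time_s: 10.0
position: [0.6301, -0.2168, 0.0651]
ee_rot: [[-0.04, 0.999, 0.001], [0.999, 0.04, -0.0], [-0.0, 0.001, -1.0]]
wrist_force: [-0.4, -0.9, -0.3]
gripper_width: 0.0854
grip_force: 0.0
```

Run:
```python
from h import *
st(); im=blue('wrist',.030); cv2.imwrite('pics/w4.png',im)
```

```text
t 10.0 p [ 0.6301 -0.2168  0.0651] yaw y 2.29 zt [ 6.e-04 -2.e-04 -1.e+00] F [-0.44 -0.88 -0.25] w 0.0854 q [-20.   39.4  92.6   0.   48.  -22.3]
wrist [234 191] [332 281] c [ 0.6304 -0.2161] size [59.8 60.3] ang 2.3
wrist [ 0 34] [ 49 138] c [ 0.4852 -0.137 ] size [54.4 26.1] ang 77.7
```

View pics/w4.png

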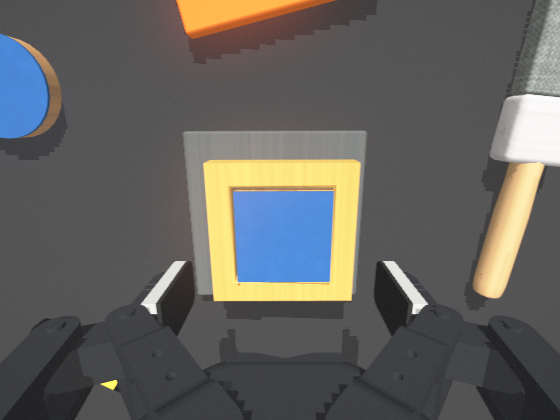

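The blank sits inside the recess, spanning (234,191) to (332,281), with brass visible all round. Its apparent size fits a top height of about 30 mm. Pressing to confirm.

Emit:
jog_arm(slide=[[0, 0, 0], [0, 0, 0], [0, 0, 0], [0, 0, 0], [0, 0, 0]], rot=[[0, 0, 0], [0, 0, 0], [0, 0, 0], [0, 0, 0], [0, 0, 0]], jaw=0)

```text
time_s: 10.55
position: [0.6299, -0.2167, 0.0646]
ee_rot: [[-0.04, 0.999, -0.0], [0.999, 0.04, 0.0], [0.0, -0.0, -1.0]]
wrist_force: [-0.4, 0.1, -1.2]
gripper_width: 0.012
grip_force: 0.0
```

Emit:
jog_arm(slide=[[0, 0, 0], [0, 0, 0], [0, 0, 0.015], [0, 0, 0.01], [0, 0, 0.003]], rot=[[0, 0, 0], [0, 0, 0], [0, 0, 0], [0, 0, 0], [0, 0, 0]])

```text
time_s: 11.05
position: [0.6286, -0.2163, 0.0345]
ee_rot: [[-0.04, 0.999, -0.003], [0.999, 0.04, 0.001], [0.001, -0.003, -1.0]]
wrist_force: [-0.4, 1.1, 1.0]
gripper_width: -0.0
grip_force: 0.0
```

Emit:
jog_arm(slide=[[0, 0, 0.002], [0, 0, 0.002], [0, 0, 0.002], [0, 0, 0.001], [0, 0, 0]], rot=[[0, 0, 0], [0, 0, 0], [0, 0, 0], [0, 0, 0], [0, 0, 0]])

```text
time_s: 11.55
position: [0.6302, -0.2168, 0.0301]
ee_rot: [[-0.04, 0.999, 0.0], [0.999, 0.04, -0.0], [-0.0, 0.0, -1.0]]
wrist_force: [0.0, -0.6, -0.2]
gripper_width: 0.0002
grip_force: 0.0
```

Emit:
jog_arm(slide=[[0, 0, 0.001], [0, 0, 0.001], [0, 0, 0.001], [0, 0, 0], [0, 0, 0]], rot=[[0, 0, 0], [0, 0, 0], [0, 0, 0], [0, 0, 0], [0, 0, 0]])

```text
time_s: 12.05
position: [0.6303, -0.2168, 0.03]
ee_rot: [[-0.04, 0.999, 0.001], [0.999, 0.04, -0.0], [-0.0, 0.001, -1.0]]
wrist_force: [-8.3, 3.5, 24.9]
gripper_width: 0.0005
grip_force: 12.0
```

It stands firm at 30.0 mm under 25 N, which is 18 + 12 mm, so it's fully home. Rising clear for a last check.

Emit:
jog_arm(slide=[[0, 0, -0.01], [0, 0, -0.03], [0, 0, -0.04], [0, 0, -0.02], [0, 0, 0]], rot=[[0, 0, 0], [0, 0, 0], [0, 0, 0], [0, 0, 0], [0, 0, 0]])

```text
time_s: 12.55
position: [0.6324, -0.2176, 0.1309]
ee_rot: [[-0.04, 0.999, 0.007], [0.999, 0.04, -0.002], [-0.003, 0.007, -1.0]]
wrist_force: [0.1, -0.3, 0.2]
gripper_width: -0.0001
grip_force: 0.0
```

Run:
```python
from h import *
st(); im=blue('wrist',.030); cv2.imwrite('pics/w5.png',im)
```

```text
t 12.55 p [ 0.6324 -0.2176  0.1309] yaw y 2.29 zt [ 0.0066 -0.0024 -1.    ] F [ 0.12 -0.3   0.24] w -0.0001 q [-20.   34.3  91.3  -0.   54.  -22.3]
wrist [243 172] [316 241] c [ 0.6302 -0.216 ] size [59.4 59.7] ang 2.2
wrist [26 53] [103 132] c [ 0.467  -0.1336] size [56.6 55.3] ang 2.3
```

View pics/w5.png

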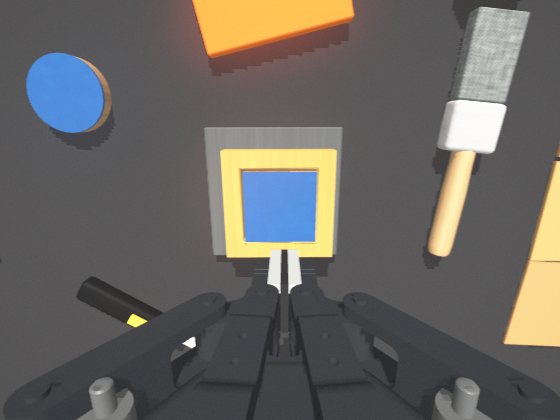

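The blank lies flat in the recess, spanning (243,172) to (316,241), blue face up, and the arm is clear. Handing in.

```bash
python3 -c "
from h import *
print(ticket.close_job())"
```

```text
the job is handed in; nothing more can be done
None
```

The square blank is in the square recess, blue face up and pressed fully home (its top held at 30.0 mm under about 25 N); the arm is clear and the job is handed in at about 12.6 s, though no verdict was returned.

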